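Close and clamp the sample chamber

ROBOT

A 6-joint arm with a two-finger parallel gripper is mounted at the origin on the work surface. World frame = base frame: x ahead of the robot, y to its left, z up, the work surface at z = 0. Lengths are in m, angles in degrees, forces in N, time in s.
With the tool pointing down it reaches from about 0.4 to 0.825 m from the base axis. Payload 7 kg.
Tool frame: the origin (TCP) lies midway between the tips of the shut fingers; the grasp point (between the pads) lies 19 mm behind it (r.grip_depth is the distance from the TCP to the grasp point, in m); z points along the fingers, y is the line along which they close (so a half turn about z gives the same grasp; the last joint's range is limited). The gripper opens to 88 mm and grips with 3 to 60 N. Pads are 19 mm wide; open, the fingers measure 130 mm over their backs; the gripper's body (78 mm by 193 mm) begins 47 mm behind the grasp point.
Start: joints at [93.799, 20.546, 0.682, 0, -70.136, -16.507], TCP at [0.149, 0.658, 0.227] pointing down, gripper open.
Joint ranges: [-176.03, 176.03], [-82.01, 121.73], [-58.28, 71.71], [-173.87, 95.51], [-174.79, -0.11], [-173.66, 173.66]. Speed limits (degrees/s): [136.94, 136.94, 172.46, 180, 180, 180].

INTERFACE

Orientations are given as [roll, pitch, yaw] about the fixed x, y, z axes, in that order (R = Rz(yaw) Ry(pitch) Rx(roll)).
In Python, from plant import r, capture, close_job, search_frame, outline_of gives the robot as it stands.
- The arm moves only by the shell command python3 -m creep 'ROWS' [FORCE]. ROWS is JSON, a list of rows, each a list of 7 numbers: the finger opening in mm, from 0 to 87.6, then the shift along the world's x, y, z in units of 25 mm (1.0 is 25 mm), then the turn, a rotation vector about the world's x, y, z in degrees. In form: [[hand, x, y, z, ax, ay, az], ...]. A call has 1 to 8 rows; each row shifts and turns the commanded pose from where the row before left it; what a row does not reach is not made up. A row lasts 1/12 s, in which the tool goes at most 41.7 mm and 7.16 degrees, less where a joint would pass 70% of its speed; a pose out of reach is approached as far as the arm can. A call is refused whole if a number of a shift passes 1 or a number of a turn 7.16, either way. A call with a gripper value outside its range is refused whole. The fingers move at their own pace and stop on an object; FORCE is the grip in N (left out, the last holds). Time passes only in rows, so rows that do not move let the fingers close. It gives the time, the measured TCP pose, the force, the opening and the grip force at its end, in the units of the state.
- r.get_state(): the state, without advancing time (a new reading comes with each control period).
- capture(name): name is "scene" or "top" or "wrist"; returns a dict with "frame" (384x512x3 uint8, red, green, blue), "K" (3x3 intrinsics, pixels), "k1" (the pictures are not rectified: a ray, as slopes to the right and down, at radius r is drawn at 1 + k1 r^2 times it, then the intrinsics apply), "origin" and "rotation" of the camera in the world. Camera axes: x right, y down, z forward; pixel columns grow to the right and rows downward; lengths in m; the calibration is good to about 2 mm. A picture is of the moment at which its call begins. There is no depth.
- close_job(): hands the job in; it is judged then, once.
Trained networks look in a picture, given as the dict that the camera call returned (one of the last four; its "shot" number tells which), for a name from the list of things; names that differ only in an ending like _2 or _b are one class to them, and where a whole thing is asked for, a point or a joint stands for the part that bears it (a point fixed in the world has none). Each returns a list of dicts, best first, with "conf" (0 to 1); they miss things now and then, are a little off and sometimes report something else, mostly with a low value. They report only what shows in the picture. A call takes as long as a camera call.
- search_frame(picture, target): "bbox" ([left, top, right, bottom] in pixels, round what is visible of it).
- outline_of(picture, target): "region" (384x512 bool, what is visible of it) and "bbox" ([left, top, right, bottom] in pixels, round what is visible of it).
The state is a dict: "time_s": time; "joints": joint angles; "qd": joint speeds; "joint_torque": joint torques, N m; "tcp_pos": TCP position; "eef_rot": TCP orientation; "contact_force": force on the tool from outside, world axes, zero at the start; "moment": the same for the moment, N m; "gripper_width": finger opening in m; "gripper_force": force on a finger pad.
Only numpy, scipy, OpenCV 4.12 (cv2) and the standard library are available. Lean on these libraries where they do the work, as an engineer would, in place of code of your own. Each camera call takes 0.05 s, during which the arm holds its last target. There are 200 camera calls.

TASK

Close up the sample chamber on the bench by pushing with the fingertips only: first push its open lid over and down until it is fully shut, then push the wire bail that leans out in front of the chamber up and over until it lies fully down on the shut lid. Nothing is to be lifted: the chamber stays standing where it is, within a couple of centimetres, and the things standing beside it are left alone.

Things in the scene. Friction and masses are not known exactly. Their poses are not given: they have to be found in the camera images.
- chamber: Sample chamber: open-topped white box, 100 x 100 mm, rim 50 mm above the bench, on a dark steel foot plate 140 (x) x 130 (y) x 8 mm; about 2.6 kg, standing loose on the bench. It carries the lid and the bail. Origin: centre of the underside; z up; its front is its -x side, turned roughly towards the robot.
- lid (a joint): Aluminium lid plate 102 x 100 x 8 mm, hinged at the box's back (+x) top edge. 0 = shut (top face 58 mm above the bench); grows as the free edge swings up and back to +x: 1.57 upright, stops at 2.05. Starts at 1.7 to 2.0, leaning back. Stiff friction hinge (0.13 N m, 1.3 N at the free edge): it stays where it is left and does not fall.
- lid_edge (a point): Middle of the lid's free edge, on its outer face (the face that is on top when shut), 102 mm from the hinge.
- bail (a joint): U-shaped steel wire, 8 mm thick: two 65 mm arms outside the box's y faces, 116 mm apart, joined by a cross bar. 0 = fully down, bar resting on the shut lid; grows as the bar swings up and forward to -x: 1.0 arms upright, stops at 2.3. Starts at 1.85 to 2.2, leaning out in front, clear of the lid's path. Stiff friction pivots (0.08 N m): stays where it is left.
- bail_bar (a point): Centre of the bail's cross bar, in the middle of its rubber sleeve (60 mm long, 12 mm thick).
- vial: Bystander: small amber vial with white cap, 28 mm thick, 60 mm high, upright, on one side (+y or -y) of the chamber. Origin: centre of its underside.
- beaker: Bystander: small open white cup, 64 mm across, 75 mm high, upright, on the other side of the chamber. Origin: centre of its underside.
- tipbox: Bystander: blue box with white lid, 112 x 62 mm, 56 mm high, to the +y side of the chamber beyond the vial or the cup. Origin: centre of its underside.
- lid_hinge (a point): Middle of the lid's hinge axis, which runs along the chamber's y: (+52, 0, 50) mm in the chamber's frame. The lid's outer face lies 8 mm from the axis, its free edge 102 mm.
- bail_pivot (a point): Middle of the bail's pivot axis, along the chamber's y: (-25, 0, 30) mm in the chamber's frame. At joint value j the bar's centre is at x = -25 + 65 cos(j + 0.569), z = 30 + 65 sin(j + 0.569) mm in that frame.

How it is judged (in metres and radians):
On the way, in this order (a step that is already met when the one before it is completed fails the run):
1. the lid is shut while the bail is still open (value of joint lid below 0.06 rad and value of joint bail above 1.3 rad), for 0.2 s.
2. the bail lies down on the shut lid (value of joint lid below 0.06 rad and value of joint bail below 0.09 rad), for 0.2 s.
At the end, for the whole second after the job is handed in: Lid shut (below 0.06 rad) and bail down on it (below 0.09 rad); chamber at rest, flat on the bench and within 30 mm of where it started; vial, beaker and blue box upright and within 25 mm of where they started (all of step 2 and distance of chamber from where it was at the start of the episode below 0.03 m and angle between chamber's own z axis and vertical below 0.05 rad and linear speed of chamber below 0.01 m/s and distance of each of vial, beaker, tipbox from where it was at the start of the episode below 0.025 m and angle between each of vial, beaker, tipbox's own z axis and vertical below 0.1 rad); the robot touches nothing.
It fails at once if the chamber is lifted or tipped (height (world z) of chamber above 0.012 m or angle between chamber's own z axis and vertical above 0.12 rad).
It fails at once if the chamber is shoved more than 30 mm along the bench (distance of chamber from where it was at the start of the episode above 0.03 m).
It fails at once if the bail is swung over while the lid is still open (value of joint bail below 1.3 rad and value of joint lid above 0.3 rad).
It fails at once if a thing beside the chamber is moved, lifted or knocked over (distance of any of vial, beaker, tipbox from where it was at the start of the episode above 0.025 m or angle between any of vial, beaker, tipbox's own z axis and vertical above 0.5 rad).
It also fails if it takes over 58 s, if anything falls off the work surface, if the arm or the gripper's body presses on something with over 40 N, if the wrist force passes 120 N, or if a joint passes its speed limit or range.

## Working session

There is one attempt and no reset: what is moved stays moved. The work goes in short steps, Python scripts to look and compute and a shell command to move; the robot and the scene stay as the last step left them, time stands still between calls to the robot, and variables do not carry over. Pictures are saved under pics/ and viewed, at most 10 in all, crops included, and the job is handed in when it is done.

```bash
mkdir -p pics; ls
cat > h.py <<'E'
import numpy as np, cv2
from plant import r, capture, close_job, search_frame, outline_of
def proj(c,P):
    p=(np.atleast_2d(P)-np.array(c["origin"]))@np.array(c["rotation"])
    s=p[:,:2]/p[:,2:]; s=s*(1+c["k1"]*(s**2).sum(1,keepdims=True))
    K=np.array(c["K"]); return s@K[:2,:2].T+K[:2,2]
def ray(c,uv):
    K=np.array(c["K"]); d=(np.array(uv,float)-K[:2,2])/[K[0,0],K[1,1]]
    s=d.copy()
    for _ in range(20): s=d/(1+c["k1"]*(s@s))
    return np.array(c["origin"]),np.array(c["rotation"])@np.r_[s,1]
def at_z(c,uv,z):
    o,d=ray(c,uv); return o+d*(z-o[2])/d[2]
def save(c,n,s=1): cv2.imwrite(n,cv2.resize(c["frame"][:,:,::-1],None,fx=s,fy=s))
E
python3 - <<'E'
from h import *
s=r.get_state(); print(s)
ims=[]
for n in ("scene","top"):
    c=capture(n); ims.append(c["frame"]); print(n,c["origin"],np.round(c["rotation"],3).tolist())
    for t in ("chamber","lid","bail","vial","beaker","tipbox","lid_edge","bail_bar"):
        print(t,[(np.round(d["bbox"]).tolist(),round(d["conf"],2)) for d in search_frame(c,t)[:2]])
    save(c,f"pics/{n}0.png",1.5)
E
```

```text
pics
{'time_s': 0.0, 'joints': array([ 9.37972475e+01,  2.05924727e+01,  6.33275709e-01, -2.02188701e-02,
       -7.01341483e+01, -1.65074681e+01]), 'qd': array([ 0.00193112, -0.00339214, -0.01898766, -0.03083585,  0.03786496,
       -0.06856342]), 'joint_torque': array([ 3.05624730e-03, -5.82729042e+01,  2.93053901e+01,  6.99692041e+00,
        7.10288499e-03, -1.56107162e-04]), 'tcp_pos': array([0.14842478, 0.65798334, 0.22560687]), 'eef_rot': array([ 1.79905101e+02, -8.30233822e-03, -1.27171000e+01]), 'contact_force': array([0.07292692, 0.41141005, 0.17070982]), 'moment': array([ 0.01489154, -0.03693822,  0.07668919]), 'gripper_force': 0.0, 'gripper_width': 0.0870664810785782}
scene [1.00569324 0.13126704 0.65090306] [-139.878, -0.51, 96.93]
chamber []
lid [([195.0, 212.0, 253.0, 239.0], 0.6)]
bail [([203.0, 178.0, 264.0, 213.0], 0.73), ([197.0, 215.0, 252.0, 239.0], 0.69)]
vial [([283.0, 201.0, 298.0, 227.0], 0.79)]
beaker [([144.0, 190.0, 180.0, 230.0], 0.88)]
tipbox [([322.0, 191.0, 378.0, 252.0], 0.79)]
lid_edge [([204.0, 181.0, 259.0, 213.0], 0.5)]
bail_bar [([204.0, 176.0, 262.0, 218.0], 0.75)]
top [0.39239632 0.10604252 0.96777309] [-170.466, -1.535, -89.422]
chamber [([253.0, 134.0, 316.0, 226.0], 0.88)]
lid [([258.0, 133.0, 312.0, 167.0], 0.69)]
bail [([257.0, 197.0, 316.0, 224.0], 0.76)]
vial [([218.0, 198.0, 227.0, 216.0], 0.53), ([257.0, 132.0, 313.0, 164.0], 0.33)]
beaker [([337.0, 175.0, 370.0, 207.0], 0.96)]
tipbox [([139.0, 175.0, 187.0, 237.0], 0.95)]
lid_edge [([259.0, 135.0, 310.0, 166.0], 0.75)]
bail_bar [([256.0, 199.0, 320.0, 226.0], 0.55)]
```

```bash
cat >> h.py <<'E'
from scipy.spatial.transform import Rotation as Ro
_cap=capture
def capture(n):
    c=_cap(n); c["rotation"]=Ro.from_euler("xyz",c["rotation"],degrees=True).as_matrix(); return c
E
python3 - <<'E'
import cv2,numpy as np
a=cv2.imread("pics/scene0.png")[200:450,150:600]; b=cv2.imread("pics/top0.png")[150:400,150:600]
cv2.imwrite("pics/both0.png",cv2.resize(np.vstack([a,b]),None,fx=1.2,fy=1.2))
E
```

```text
(no output)
```

View pics/both0.png

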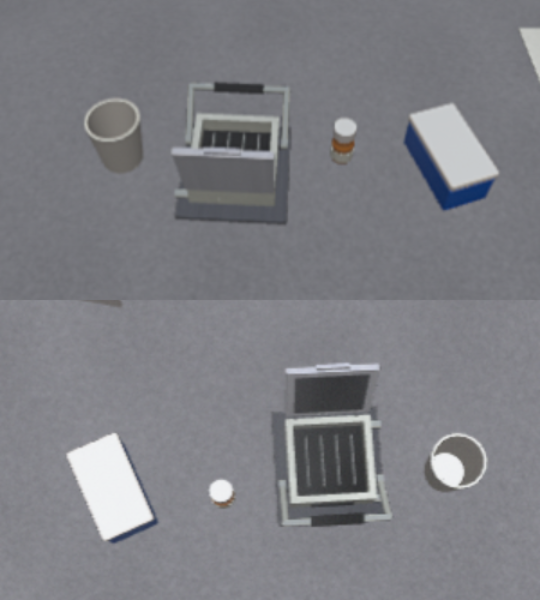

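```bash
cat > fit.py <<'E'
from h import *
from scipy.optimize import least_squares
S=lambda u,v:(100+u/1.8,133.3+v/1.8); T=lambda u,v:(100+u/1.8,100+(v-300)/1.8)
def W(p,q):
    c,s=np.cos(p[2]),np.sin(p[2]); return np.array([p[0]+c*q[0]-s*q[1],p[1]+s*q[0]+c*q[1],q[2]])
mm=lambda *a:np.array(a)/1000
def lid(j,y,x=102,h=8): return mm(52-x*np.cos(j)+h*np.sin(j),y,50+x*np.sin(j)+h*np.cos(j))
def bail(j,y): return mm(-25+65*np.cos(j+.569),y,30+65*np.sin(j+.569))
if __name__=="__main__":
    cs,ct=capture("scene"),capture("top")
    obs=[(ct,T(287,503),lambda p:mm(-50,50,50)),(ct,T(376,497),lambda p:mm(-50,-50,50)),
     (ct,T(338,520),lambda p:bail(p[4],0)),(ct,T(287,367),lambda p:lid(p[3],50)),(ct,T(378,366),lambda p:lid(p[3],-50)),
     (cs,S(238,88),lambda p:bail(p[4],0)),(cs,S(176,158),lambda p:lid(p[3],-50)),(cs,S(270,160),lambda p:lid(p[3],50)),
     (cs,S(176,219),lambda p:mm(70,-65,8)),(cs,S(287,222),lambda p:mm(70,65,8)),(cs,S(192,120),lambda p:mm(-50,-50,50)),(cs,S(281,120),lambda p:mm(-50,50,50))]
    f=lambda p:np.concatenate([proj(c,W(p,g(p)))[0]-uv for c,uv,g in obs])
    s=least_squares(f,[.5,.05,0,1.85,2.0],loss="soft_l1"); p=s.x
    print(np.round(p,4)); print(np.round(f(p).reshape(-1,2),1).tolist())
    np.save("p.npy",p)
    print("edge",W(p,lid(p[3],0)),"bar",W(p,bail(p[4],0)))
    for t,z in (("vial",.06),("beaker",.075),("tipbox",.056)):
        for d in outline_of(ct,t)[:1]:
            v,u=np.nonzero(d["region"]); print(t,at_z(ct,(u.mean(),v.mean()),z))
E
python3 fit.py
```

```text
[0.5679 0.0342 0.0815 1.7955 1.9183]
[[2.0, -0.7], [0.4, -0.6], [-0.5, -0.1], [-1.4, -0.6], [0.1, -3.3], [0.5, 0.4], [-2.4, -1.6], [2.8, -0.5], [-0.8, -0.8], [0.4, 0.1], [2.6, -3.2], [-1.1, -1.5]]
edge [0.65018045 0.04091251 0.14765254] bar [0.49160529 0.02795863 0.0695603 ]
vial [0.52100705 0.15835238 0.06      ]
beaker [ 0.55750253 -0.10501224  0.075     ]
tipbox [0.52643818 0.2844346  0.056     ]
```

```bash
python3 -m creep '[[0,0.9,-0.97,0,0,0,0.72],[0,0.9,-0.97,0,0,0,0.72],[0,0.9,-0.97,0,0,0,0.72],[0,0.9,-0.97,0,0,0,0.72],[0,0.9,-0.97,0,0,0,0.72],[0,0.9,-0.97,0,0,0,0.72],[0,0.9,-0.97,0,0,0,0.72],[0,0.9,-0.97,0,0,0,0.72]]' 20
python3 -m creep '[[0,0.9,-0.97,0,0,0,0.72],[0,0.9,-0.97,0,0,0,0.72],[0,0.9,-0.97,0,0,0,0.72],[0,0.9,-0.97,0,0,0,0.72],[0,0.9,-0.97,0,0,0,0.72],[0,0.9,-0.97,0,0,0,0.72],[0,0.9,-0.97,0,0,0,0.72],[0,0.9,-0.97,0,0,0,0.72]]'
```

```text
time_s: 1.82
tcp_pos: [0.3293, 0.4632, 0.2268]
eef_rot: [-180.0, -0.0, -6.9]
contact_force: [0.2, 0.0, -0.2]
gripper_width: 0.04
gripper_force: 0.0
time_s: 2.48
tcp_pos: [0.5095, 0.2691, 0.2269]
eef_rot: [-180.0, -0.0, -1.1]
contact_force: [0.1, 0.7, -0.8]
gripper_width: 0.0002
gripper_force: 0.0
```

```bash
python3 -m creep '[[0,0.95,-0.97,0,0,0,0.72],[0,0.95,-0.97,0,0,0,0.72],[0,0.95,-0.97,0,0,0,0.72],[0,0.95,-0.97,0,0,0,0.72],[0,0.95,-0.97,0,0,0,0.72],[0,0.95,-0.97,0,0,0,0.72],[0,0.95,-0.97,0,0,0,0.72],[0,0.95,-0.97,0,0,0,0.72]]'
python3 -m creep '[[0,0.5,-0.9,0,0,0,0],[0,0,-0.4,0,0,0,0],[0,0,0,-0.8,0,0,0],[0,0,0,-0.8,0,0,0],[0,0,0,-0.8,0,0,0],[0,0,0,-0.8,0,0,0],[0,0,0,-0.6,0,0,0],[0,0,0,0,0,0,0]]'
```

```text
time_s: 3.15
tcp_pos: [0.6995, 0.075, 0.2266]
eef_rot: [180.0, -0.0, 4.6]
contact_force: [0.6, 0.4, -0.4]
gripper_width: 0.001
gripper_force: 0.0
time_s: 3.82
tcp_pos: [0.7085, 0.0439, 0.1277]
eef_rot: [180.0, 0.3, 4.5]
contact_force: [-1.6, -0.2, -0.8]
gripper_width: 0.0007
gripper_force: 0.0
```

Run:
```python
from h import *
a,b=capture("scene"),capture("top")
A=a["frame"][130:290,100:400];B=b["frame"][100:260,100:400]
cv2.imwrite("pics/1.png",cv2.resize(np.vstack([A,B])[:,:,::-1],None,fx=1.8,fy=1.8)); print(r.get_state()["tcp_pos"])
```

```text
[0.71075592 0.04400051 0.13163254]
```

View pics/1.png

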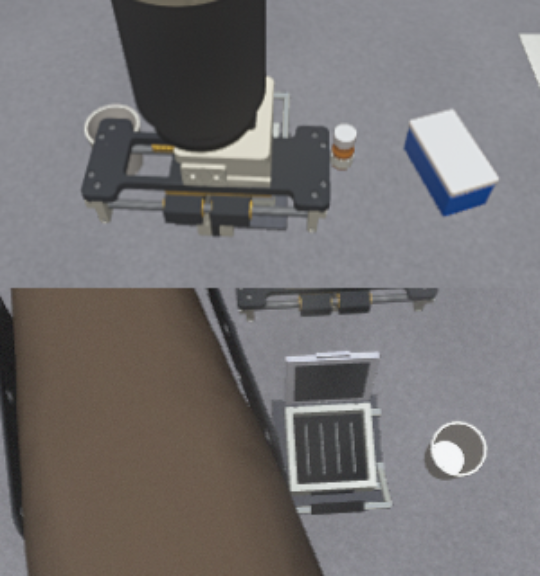

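```bash
python3 -m creep '[[0,-0.5,-0.04,0.14,0,0,0],[0,-0.5,-0.04,0,0,0,0],[0,-0.5,-0.04,0,0,0,0],[0,-0.5,-0.04,0,0,0,0],[0,-0.5,-0.04,0,0,0,0],[0,-0.5,-0.04,0,0,0,0],[0,-0.5,-0.04,0,0,0,0],[0,0,0,0,0,0,0]]'
python3 -m creep '[[0,-0.33,-0.03,-0.06,0,0,0],[0,-0.33,-0.03,-0.06,0,0,0],[0,-0.32,-0.03,-0.12,0,0,0],[0,-0.32,-0.03,-0.12,0,0,0],[0,-0.28,-0.02,-0.19,0,0,0],[0,-0.28,-0.02,-0.19,0,0,0],[0,0,0,0,0,0,0]]'
python3 - <<'E'
from h import *
a=capture("scene"); save(a,"pics/2.png",1.5)
E
```

```text
time_s: 4.58
tcp_pos: [0.6231, 0.0373, 0.1377]
eef_rot: [-179.9, -0.2, 4.6]
contact_force: [-0.6, -0.8, -0.1]
gripper_width: 0.0003
gripper_force: 0.0
time_s: 5.17
tcp_pos: [0.5746, 0.0325, 0.1151]
eef_rot: [180.0, 0.2, 4.5]
contact_force: [-0.9, 0.0, -0.1]
gripper_width: 0.0003
gripper_force: 0.0
```

View pics/2.png

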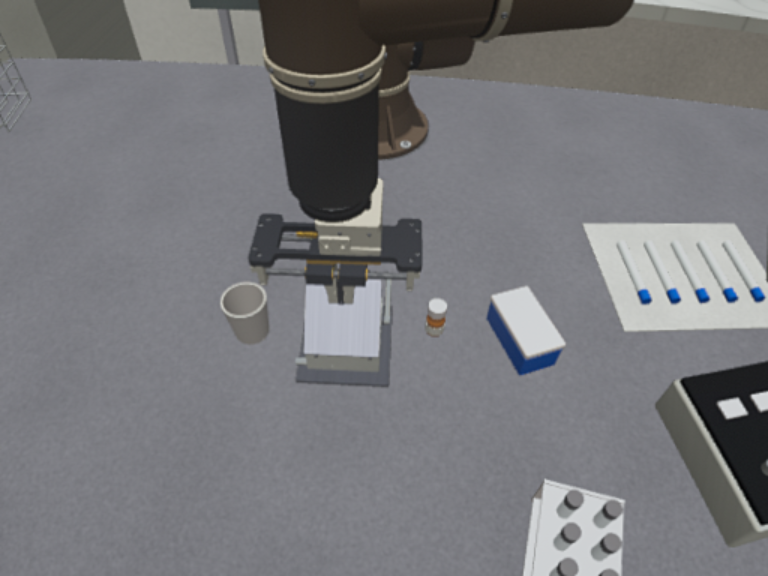

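The lid is about half way down, with the fingertips on its outer face near (345,298) and the bystanders untouched. I'll continue down the arc.

```bash
python3 -m creep '[[0,-0.24,-0.02,-0.24,0,0,0],[0,-0.24,-0.02,-0.24,0,0,0],[0,-0.18,-0.01,-0.28,0,0,0],[0,-0.18,-0.01,-0.28,0,0,0],[0,-0.13,-0.01,-0.31,0,0,0],[0,-0.13,-0.01,-0.31,0,0,0]]'
python3 -m creep '[[0,0,0,-0.3,0,0,0],[0,0,0,-0.3,0,0,0],[0,0,0,0,0,0,0],[0,0,0,0,0,0,0]]'
```

```text
time_s: 5.72
tcp_pos: [0.5488, 0.0308, 0.0741]
eef_rot: [180.0, 0.0, 4.6]
contact_force: [0.9, 0.1, 1.8]
gripper_width: 0.0006
gripper_force: 0.5
time_s: 6.05
tcp_pos: [0.5495, 0.0309, 0.0593]
eef_rot: [180.0, 0.0, 4.6]
contact_force: [-0.0, -0.4, 1.2]
gripper_width: 0.0005
gripper_force: 0.0
```

```bash
python3 -m creep '[[0,0,0,-0.08,0,0,0],[0,0,0,0,0,0,0]]'
python3 -m creep '[[0,0,0,-0.08,0,0,0],[0,0,0,0,0,0,0],[0,0,0,0,0,0,0]]'
```

```text
time_s: 6.22
tcp_pos: [0.5499, 0.031, 0.0583]
eef_rot: [180.0, -0.0, 4.6]
contact_force: [0.2, -0.2, 1.6]
gripper_width: 0.0002
gripper_force: 0.9
time_s: 6.47
tcp_pos: [0.55, 0.031, 0.058]
eef_rot: [180.0, -0.1, 4.6]
contact_force: [-6.6, 0.8, 20.6]
gripper_width: 0.0005
gripper_force: 10.1
```

```bash
python3 -m creep '[[0,0,0,0.6,0,0,0],[0,0,0,0.9,0,0,0],[0,0,0,0.9,0,0,0],[0,0,0,0.9,0,0,0],[0,-0.8,-0.05,0,0,0,0],[0,-0.9,-0.06,0,0,0,0],[0,-0.9,-0.06,0,0,0,0],[0,-0.9,-0.06,0,0,0,0]]'
python3 -m creep '[[0,-0.5,-0.03,0,0,0,0],[0,0,0,0,0,0,0],[0,0,0,0,0,0,0]]'
python3 - <<'E'
from h import *
from fit import *
a=capture("scene"); p=np.load("p.npy")
for q in [lid(0,50),lid(0,-50),lid(0,50,0),lid(0,-50,0),mm(70,65,8),mm(70,-65,8),bail(p[4],0)]:
    cv2.circle(a["frame"],tuple(int(round(16*t)) for t in proj(a,W(p,q))[0]),16,(255,0,0),-1,shift=4)
cv2.imwrite("pics/3.png",cv2.resize(a["frame"][120:280,120:320,::-1],None,fx=3.5,fy=3.5))
E
```

```text
time_s: 7.13
tcp_pos: [0.4611, 0.025, 0.1384]
eef_rot: [-180.0, -0.0, 4.5]
contact_force: [-0.4, 0.9, 0.6]
gripper_width: 0.0001
gripper_force: 0.0
time_s: 7.38
tcp_pos: [0.4499, 0.0247, 0.1391]
eef_rot: [-180.0, -0.1, 4.6]
contact_force: [-0.0, -0.4, 0.3]
gripper_width: 0.0005
gripper_force: 0.0
```

View pics/3.png

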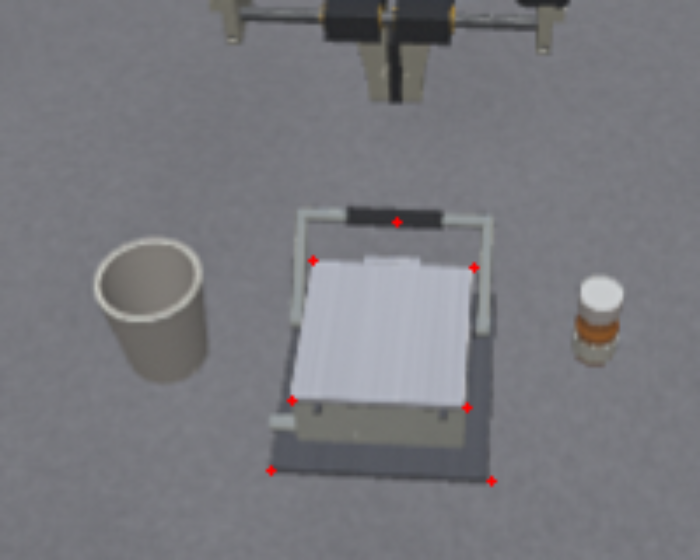

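Lid shut, chamber unmoved (the model points fall on the lid and plate corners), and the bail sleeve is at (395,216), close to the predicted position. Now the bail.

```bash
python3 -m creep '[[0,0,0,-0.8,0,0,0],[0,0,0,-0.8,0,0,0],[0,0,0,-0.8,0,0,0],[0,0,0,-0.8,0,0,0],[0,0.35,0.03,0,0,0,0],[0,0.35,0.03,0,0,0,0],[0,0.35,0.03,0,0,0,0],[0,0,0,0,0,0,0]]'
python3 -m creep '[[0,0.29,0.02,0.26,0,0,0],[0,0.29,0.02,0.26,0,0,0],[0,0.4,0.03,0.2,0,0,0],[0,0.4,0.03,0.2,0,0,0],[0,0.34,0.03,0.04,0,0,0],[0,0.34,0.03,0.04,0,0,0],[0,0,0,0,0,0,0]]'
python3 - <<'E'
from h import *
a=capture("scene")
cv2.imwrite("pics/4.png",cv2.resize(a["frame"][120:280,120:320,::-1],None,fx=3.5,fy=3.5))
E
```

```text
time_s: 8.1
tcp_pos: [0.4754, 0.0262, 0.0589]
eef_rot: [179.9, 0.3, 4.5]
contact_force: [-7.4, -0.2, 4.1]
gripper_width: 0.0003
gripper_force: 4.0
time_s: 8.68
tcp_pos: [0.5299, 0.0311, 0.0843]
eef_rot: [-180.0, -0.1, 4.6]
contact_force: [0.0, -0.2, 0.7]
gripper_width: 0.0005
gripper_force: 0.0
```

View pics/4.png

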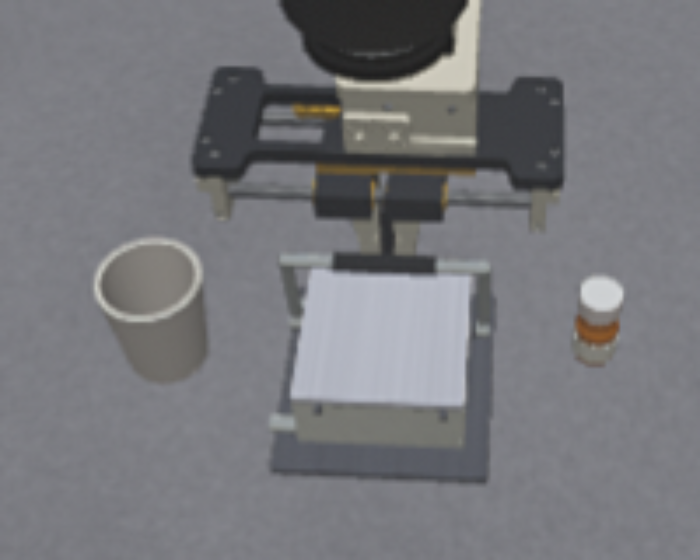

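The bail is upright, with its sleeve at (385,263) in front of the fingertips. The chamber is unmoved. I'll carry on over the top.

```bash
python3 -m creep '[[0,0.34,0.03,-0.06,0,0,0],[0,0.34,0.03,-0.06,0,0,0],[0,0.31,0.02,-0.12,0,0,0],[0,0.31,0.02,-0.12,0,0,0],[0,0.19,0.01,-0.12,0,0,0],[0,0.19,0.01,-0.12,0,0,0],[0,0.25,0.02,0,0,0,0],[0,0,0,0,0,0,0]]'
python3 -m creep '[[0,-0.4,-0.03,0.3,0,0,0],[0,0,0,0.8,0,0,0],[0,0,0,0.6,0,0,0],[0,0.6,0.05,0,0,0,0],[0,0.6,0.05,0,0,0,0],[0,0,0,0,0,0,0],[0,0,0,0,0,0,0]]'
python3 - <<'E'
from h import *
from fit import *
p=np.load("p.npy"); print("target bar",W(p,bail(0,0)))
a=capture("scene")
cv2.imwrite("pics/5.png",cv2.resize(a["frame"][120:280,120:320,::-1],None,fx=3.5,fy=3.5))
E
```

```text
time_s: 9.4
tcp_pos: [0.5744, 0.0337, 0.067]
eef_rot: [180.0, 0.2, 4.5]
contact_force: [-3.7, 0.2, -2.0]
gripper_width: 0.0004
gripper_force: 1.7
time_s: 9.98
tcp_pos: [0.5962, 0.0362, 0.1123]
eef_rot: [-180.0, -0.2, 4.6]
contact_force: [-0.8, -0.1, -1.0]
gripper_width: 0.0004
gripper_force: 0.0
target bar [0.5975859  0.0366161  0.06502134]
```

View pics/5.png

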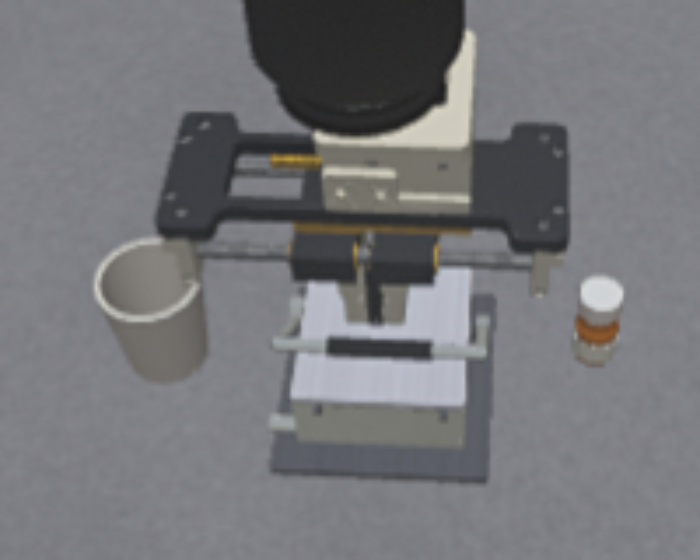

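The bar has nearly reached the lid, with its sleeve at (380,347). The fingertips are above it and I'll press down.

```bash
python3 -m creep '[[0,0,0,-0.5,0,0,0],[0,0,0,-0.4,0,0,0],[0,0,0,-0.3,0,0,0],[0,0,0,-0.2,0,0,0],[0,0,0,-0.2,0,0,0],[0,0,0,0,0,0,0]]'
python3 -m creep '[[0,0,0,-0.08,0,0,0],[0,0,0,0,0,0,0]]'
```

```text
time_s: 10.53
tcp_pos: [0.5967, 0.0362, 0.0713]
eef_rot: [180.0, -0.1, 4.6]
contact_force: [1.0, 0.3, 2.1]
gripper_width: 0.0005
gripper_force: 0.7
time_s: 10.7
tcp_pos: [0.5968, 0.0362, 0.0707]
eef_rot: [180.0, -0.1, 4.6]
contact_force: [-1.4, 1.1, 12.4]
gripper_width: 0.0003
gripper_force: 5.9
```

Firm stop at z = 0.0707, the expected height of the sleeve's top. I'll press slightly more, hold, then lift away and look.

```bash
python3 -m creep '[[0,0,0,-0.04,0,0,0],[0,0,0,0,0,0,0],[0,0,0,0,0,0,0],[0,0,0,0,0,0,0]]'
python3 -m creep '[[0,0,0,0.5,0,0,0],[0,0,0,0.9,0,0,0],[0,0,0,0.9,0,0,0],[0,0,0,0.9,0,0,0],[0,-0.9,0,0.5,0,0,0],[0,-0.9,0,0.5,0,0,0],[0,-0.9,0,0.3,0,0,0],[0,-0.9,0,0,0,0,0]]'
python3 -m creep '[[0,-0.9,0,0,0,0,0],[0,-0.6,0,0,0,0,0],[0,0,0,0,0,0,0],[0,0,0,0,0,0,0]]'
python3 - <<'E'
from h import *
from fit import *
a=capture("scene"); p=np.load("p.npy")
for q in [lid(0,50),lid(0,-50),lid(0,50,0),lid(0,-50,0),mm(70,65,8),mm(70,-65,8),bail(0,30),bail(0,-30)]:
    cv2.circle(a["frame"],tuple(int(round(16*t)) for t in proj(a,W(p,q))[0]),16,(255,0,0),-1,shift=4)
cv2.imwrite("pics/6.png",cv2.resize(a["frame"][120:280,120:320,::-1],None,fx=3.5,fy=3.5))
E
```

```text
time_s: 11.03
tcp_pos: [0.5969, 0.0362, 0.0706]
eef_rot: [-180.0, -0.2, 4.6]
contact_force: [-2.2, 0.4, 17.3]
gripper_width: 0.0004
gripper_force: 8.7
time_s: 11.7
tcp_pos: [0.5048, 0.0359, 0.1818]
eef_rot: [-180.0, -0.1, 4.6]
contact_force: [0.7, 0.1, 0.7]
gripper_width: 0.0007
gripper_force: 0.0
time_s: 12.03
tcp_pos: [0.4672, 0.0359, 0.1808]
eef_rot: [-180.0, -0.0, 4.6]
contact_force: [-0.0, -0.4, -0.0]
gripper_width: 0.0003
gripper_force: 0.0
```

View pics/6.png

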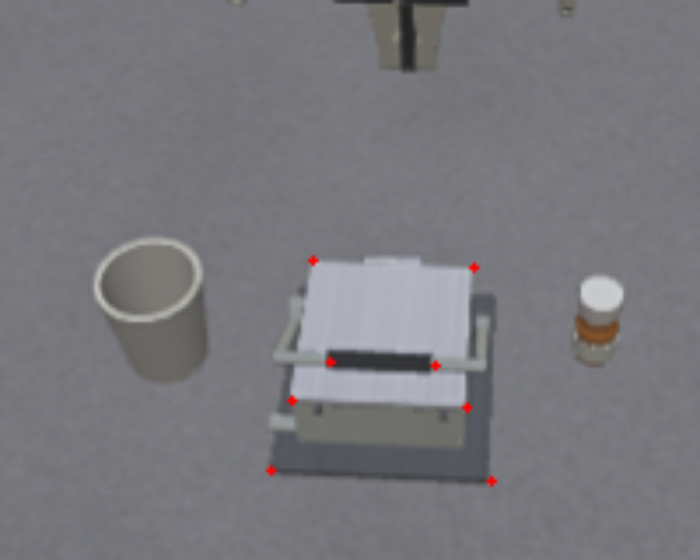

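The sleeve, at (330–436, 362), lies where the model puts a fully-down bail. The lid is shut, and the chamber and bystanders are unmoved.

```bash
python3 -c "
from plant import close_job; print(close_job())"
```

```text
the job is handed in; nothing more can be done
None
```

I pushed the lid shut, then pushed the bail fully down onto it, and handed the job in at about 12 s. The last picture shows the chamber and the things beside it where they started; the hand-in gave no verdict.

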